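Load the soap stamping press and lock its gate

ROBOT

A 6-joint arm with a two-finger parallel gripper is mounted at the origin on the work surface. World frame = base frame: x ahead of the robot, y to its left, z up, the work surface at z = 0. Lengths are in mm, angles in rad, forces in N, time in s.
With the tool pointing down it reaches from about 300 to 850 mm from the base axis. Payload 4.2 kg.
Tool frame: the origin (TCP) lies between the finger pads; the fingertips stand manip.nose_length ahead of it and the grasp point (between the pads) lies 8 mm behind it (manip.nose_length is the distance from the TCP to the fingertips, in mm); z points along the fingers, y is the line along which they close (so a half turn about z gives the same grasp; the last joint's range is limited). The gripper opens to 91 mm and grips with 3 to 60 N. Pads are 32 mm wide; open, the fingers measure 118 mm over their backs; the gripper's body (76 mm by 178 mm) begins 60 mm behind the grasp point.
Start: joints at [-1.35, 0.32, 1.565, -0, 1.257, -0.02], TCP at [137.128, -558.425, 224.976] pointing down, gripper open.
Joint ranges: [-3.11, 3.11], [-0.84, 2.01], [0.21, 2.61], [-1.34, 4.49], [0.05, 2.63], [-2.56, 2.56]. Speed limits (rad/s): [2.57, 2.57, 3.14, 3.14, 3.14, 3.14].

INTERFACE

Orientations are given as a 3x3 rotation matrix whose columns are the frame's x, y, z axes.
In Python, from plant import manip, fingers, imaging, order, monitor gives the robot as it stands. The module is installed in compiled form; this text tells all that it offers. Calls block until the motion is done:
- manip.reach(position, orientation): joint-space move of the TCP to a pose.
- manip.move_l(position, vel=150, frame=None, guard=None): straight line of the TCP; frame=None keeps the orientation; vel is the mean speed in mm/s. With guard (N) it stops when the force on the tool has changed by that much, and returns True; else False.
- manip.move_joints(angles): joint-space move.
- fingers.grip(opening, force=None): opening from 0.0 (shut) to 1.0 (fully open); force is the grip in N (None keeps the last); returns when the fingers have stopped.
- manip.sleep(seconds).
- manip.ik(position, orientation): joint angles nearest the present ones, or None.
- imaging.grab_frame(name): name is "side" or "top"; returns the picture (400x640x3 uint8, red, green, blue); there is no depth.
- imaging.camera_params(name): a dict with "fx", "fy", "cx", "cy" (pixels), "k1" (the pictures are not rectified: a ray, as slopes to the right and down, at radius r is drawn at 1 + k1 r^2 times it, then the intrinsics apply), "xyz" and "orientation" of the camera in the world. Camera axes: x right, y down, z forward; pixel columns grow to the right and rows downward; lengths in mm; the calibration is good to about 2 mm. A picture is of the moment at which its call begins. camera_params takes no time and is no camera call.
A pose or a line that the arm cannot do raises manip.IKError and nothing moves.
- order.job_done(): hands the job in; it is judged then, once.
Readings, each from a call of its own:
- monitor.read_time(): time.
- monitor.read_joint_pos(): joint angles.
- monitor.read_qd(): joint speeds.
- monitor.read_effort(): joint torques, N m.
- monitor.read_tcp_pos(): TCP position.
- monitor.read_eef_rot(): TCP orientation.
- monitor.read_ft_force(): force on the tool from outside, world axes, zero at the start.
- monitor.read_torque(): the same for the moment, N m.
- monitor.read_gripper_width(): opening from 0.0 (shut) to 1.0 (fully open).
- monitor.read_grasp_force(): force on a finger pad.
Only numpy, scipy, OpenCV 4.12 (cv2) and the standard library are available. Lean on these libraries where they do the work, as an engineer would, in place of code of your own. Each camera call takes 0.05 s, during which the arm holds its last target. There are 200 camera calls.

TASK

Slide the yellow soap loaf along the bench, flat and never lifted, into the bed of the green stamping press until it is fully home against the back. Then pull up the red plunger knob, swing the yellow gate round behind the loaf, and let the plunger snap down into the notch at the closed end. Leave everything else on the bench where it is.

Things in the scene. Friction and masses are not known exactly. Their poses are not given: they have to be found in the camera images.
- loaf_center (a point): centre (20 mm above the bench) of the yellow rectangular soap loaf, 140 mm long (x axis) x 96 mm wide (y) x 40 mm high (z up), 0.4 to 0.75 kg, lying flat on the bench. Both ends alike. Too wide to be grasped: push its upright faces. It starts with its front end at least 70 mm outside the mouth.
- mouth (a point): centre of the mouth of the press's bed, at bench height. x axis: level, the way the loaf goes in; y: left as one looks in; z up. The bed's floor is the bench; wooden side walls 12 mm thick, 50 mm high, 100.5 mm between them. Flared steel lead-in cheeks, 26 mm high, stand in front of the mouth out to x = -26 mm, 126 mm apart at their outer ends. The press is fixed.
- bed_back (a point): foot of the bed's back wall, in the middle: 128 mm from the mouth along x, same axes. A loaf that is home touches it, its centre is at x = +58 mm from the mouth and 12 mm of it sticks out of the mouth. Steel ledges 22 mm wide, 43 to 49 mm above the bench, overhang the bed from both side walls; between them it is open above.
- stamp (a point): middle of the underside of the press's brass stamp, 140 mm above the bench, 108 mm past the mouth: fixed, 35 x 60 mm, hanging from the green arm (up to 260 mm high); the column stands behind the back wall.
- gate_pivot (a point): on the gate's upright pivot axis, 34 mm above the bench, at x = -24, y = -110 mm in the mouth's axes. The gate is a flat yellow bar, 31 to 37 mm above the bench (boss to 43): a blade 100 x 12 mm on one side, on the opposite side a 72 mm arm with the plunger 60 mm from the pivot. Under it: a grey base 105 mm square and a notched quadrant, top 30 mm high.
- gate (a joint): angle of the gate, rad, clockwise seen from above. 0 = open: blade points away from the mouth (mouth's -x), plunger arm to +x. 1.571 = closed: blade across the mouth (to +y), 6 mm behind the end of a loaf that is home, plunger arm to -y. Turns lightly (0.05 N m), from -0.03 to 1.60. Starts at 0.
- plunger (a joint): lift of the spring plunger, m: 0 = down in a notch (gate locked), to 0.014 when pulled straight up; 3.5 N at the start, 7 N at the top. Notches only at gate 0 and 1.571; between them the released pin rides on the quadrant at 0.008 and drops in within about 0.03 rad of the notch. Lift by 0.010 or more before turning.
- knob (a point): centre of the plunger's red round knob, 24 mm in diameter, 34 mm high, upright; centre 61 mm above the bench when down. It moves with plunger and gate, and turns with the gate.
- soap_lavender_center (a point): centre of a lavender soap bar of triangular section, 75 mm long (y axis), 56 mm wide, 48 mm high; to be left alone
- soap_pink_center (a point): centre of a pink soap bar of triangular section, 75 mm long (y axis), 56 mm wide, 48 mm high; to be left alone
- soap_green_center (a point): centre of a green soap bar of triangular section, 75 mm long (y axis), 56 mm wide, 48 mm high; to be left alone
- oil_bottle: amber bottle, 60 mm in diameter, 170 mm high, origin under its centre; to be left alone
- tin: low aluminium tin, 72 mm in diameter, 60 mm high, origin under its centre; to be left alone
- brush: bench brush, 200 mm long, lying along its x axis on the far side, under 30 mm high, origin under its middle; to be left alone
- scraper: spatula-like scraper, 280 mm long, lying along its x axis at the near left, under 30 mm high, origin under its middle; to be left alone
Things that resemble listed ones, but are neither listed nor needed, are in the scene too. There is more than one size of the part that bears loaf_center; the job needs the largest.

How it is judged:
By the outcome, as a careful person would: the job done as asked, in the order asked, and still so for the second after the job is handed in, with the robot touching nothing.
It also fails if it takes over 72 s, if anything falls off the work surface, if the arm or the gripper's body presses on something with over 40 N, if the wrist force passes 120 N, or if a joint passes its speed limit or range.

## Working session

There is one attempt and no reset: what is moved stays moved. The work goes in short steps, each a Python script; the robot and the scene stay as the last script left them, time stands still between calls to the robot, and variables do not carry over. Pictures are saved under pics/ and viewed, at most 10 in all, crops included, and the job is handed in when it is done.

```bash
mkdir -p pics; ls; python3 - <<'E'
from plant import manip, fingers, imaging, order, monitor
import cv2
for n in("side","top"):
    im=imaging.grab_frame(n); cv2.imwrite(f"pics/{n}0.png",im[:,:,::-1]); print(imaging.camera_params(n))
print(manip.nose_length, monitor.read_time(), monitor.read_eef_rot())
E
```

```text
pics
{'fx': 498.0532164000087, 'fy': 498.0532164000087, 'cx': 320.6437110710121, 'cy': 193.98896655579864, 'k1': -0.04093940832681621, 'xyz': array([-444.50278377,  382.89746582, 1154.36090017]), 'orientation': array([[-0.39656719, -0.64632083,  0.65192319],
       [-0.91780126,  0.26415417, -0.29641763],
       [ 0.01937266, -0.71588544, -0.69794895]])}
{'fx': 397.9525578507344, 'fy': 397.9525578507344, 'cx': 309.8398185679688, 'cy': 199.6310672452907, 'k1': -0.08565741433339903, 'xyz': array([ 404.28834787,  -72.34514316, 1355.26813303]), 'orientation': array([[ 0.02870286, -0.99416195,  0.1040104 ],
       [-0.99950147, -0.0271756 ,  0.01607148],
       [-0.01315111, -0.10441984, -0.99444635]])}
11.0 0.1 [[ 9.71151809e-01  2.38461810e-01 -3.59065294e-04]
 [ 2.38462080e-01 -9.71150607e-01  1.52822486e-03]
 [ 1.57167870e-05 -1.56976179e-03 -9.99998768e-01]]
```

View pics/top0.png

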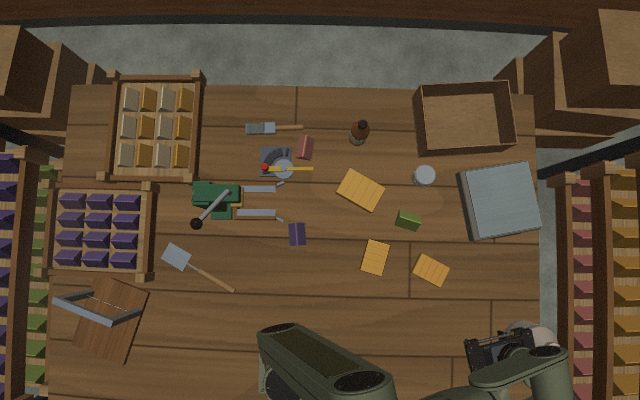

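View pics/side0.png

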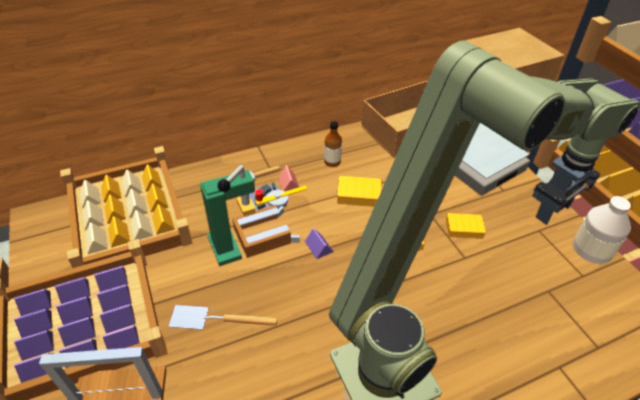

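The top view shows the press at (215–285, 180–220) with its mouth facing right, the knob at (265,167), and the gate blade running out to (313,168). The largest loaf is at (360,190), a pink soap at (304,147), lavender at (297,234), green at (407,220), the tin at (424,175) and the bottle at (360,132).

```bash
cat > h.py <<'E'
import numpy as np, cv2
from plant import manip, fingers, imaging, order, monitor
def K(c): return np.array([[c["fx"],0,c["cx"]],[0,c["fy"],c["cy"]],[0,0,1.]])
def ray(n,px):
    c=imaging.camera_params(n)
    u=cv2.undistortPoints(np.array(px,float).reshape(-1,1,2),K(c),np.array([c["k1"],0,0,0.])).reshape(-1,2)
    return c["xyz"],np.c_[u,np.ones(len(u))]@c["orientation"].T
def onplane(n,px,z):
    o,d=ray(n,px); return (o+d*((z-o[2])/d[:,2])[:,None])[:,:2]
def proj(n,P):
    c=imaging.camera_params(n); R=c["orientation"].T
    return cv2.projectPoints(np.array(P,float).reshape(-1,1,3),cv2.Rodrigues(R)[0],-R@c["xyz"],K(c),np.array([c["k1"],0,0,0.]))[0].reshape(-1,2)
def mask(im,lo,hi): return cv2.inRange(cv2.cvtColor(im,cv2.COLOR_RGB2HSV),lo,hi)
def blobs(m,a=15):
    n,l,s,ce=cv2.connectedComponentsWithStats(m); return [(s[i,:5].tolist(),ce[i].round(1).tolist(),l==i) for i in range(1,n) if s[i,4]>=a]
E
python3 - <<'E'
from h import *
im=cv2.imread("pics/top0.png")[:,:,::-1].copy()
cv2.imwrite("pics/crop1.png",cv2.resize(im[120:245,180:440],None,fx=3,fy=3,interpolation=cv2.INTER_CUBIC)[:,:,::-1])
for nm,lo,hi in[("yellow",(15,130,120),(32,255,255)),("red",(0,170,100),(6,255,255)),("green",(60,80,30),(90,255,255))]:
  for s,c,m in blobs(mask(im,lo,hi)):
    if 180<c[0]<450 and 110<c[1]<290:
        r=cv2.minAreaRect(np.argwhere(m)[:,::-1].astype(np.float32)); print(nm,s,c,r, onplane("top",[c],40))
for p in [(360,190),(297,234),(407,220),(304,147)]: print(im[p[1],p[0]],cv2.cvtColor(im[p[1]:p[1]+1,p[0]:p[0]+1],cv2.COLOR_RGB2HSV))
E
```

```text
yellow [268, 166, 13, 5, 58] [274.1, 168.0] ((274.0, 168.0), (4.0, 12.0), 90.0) [[645.3844801   72.02020731]]
yellow [287, 166, 27, 5, 89] [300.8, 167.9] ((300.0, 168.0), (4.0, 26.0), 90.0) [[648.0118847  -17.69997685]]
yellow [336, 168, 50, 44, 1182] [360.5, 189.4] ((360.4538269042969, 189.33074951171875), (42.047767639160156, 28.155881881713867), 29.744882583618164) [[ 580.72714122 -218.84413229]]
yellow [231, 203, 11, 3, 25] [236.5, 204.3] ((236.0, 204.0), (2.0, 10.0), 90.0) [[519.5040045  193.15387712]]
yellow [360, 239, 30, 37, 721] [374.7, 257.2] ((374.6705017089844, 257.18621826171875), (22.160911560058594, 32.545494079589844), 15.52410888671875) [[ 357.87574319 -269.22640003]]
yellow [412, 253, 38, 35, 730] [430.8, 269.9] ((430.92706298828125, 269.8665466308594), (32.81794738769531, 22.187971115112305), 27.64597511291504) [[ 320.70778528 -454.98811034]]
red [261, 163, 7, 7, 36] [264.0, 165.9] ((264.0, 166.0), (5.656853675842285, 5.656853675842285), 45.0) [[651.70534863 106.37225665]]
green [193, 181, 46, 24, 721] [211.6, 192.1] ((215.5, 192.5), (45.0, 23.0), 0.0) [[558.26171851 279.53576006]]
green [211, 203, 21, 16, 180] [222.2, 213.4] ((221.0, 210.5), (15.0, 20.0), 90.0) [[487.70635297 239.8214522 ]]
[170 133  66] [[[ 19 156 170]]]
[75 63 87] [[[135  70  87]]]
[56 63 30] [[[ 36 134  63]]]
[146 102  87] [[[  8 103 146]]]
```

View pics/crop1.png

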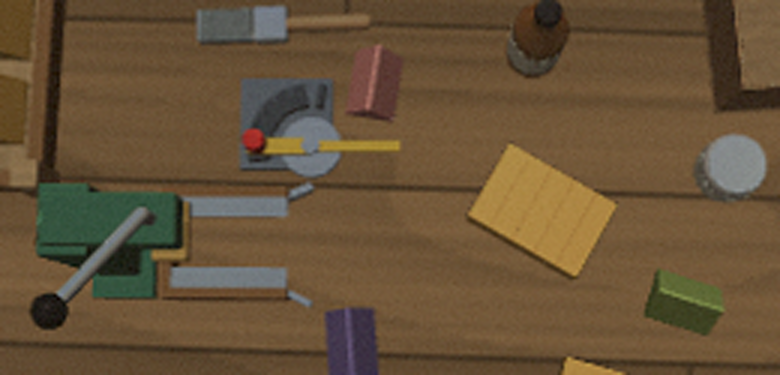

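Crop (3x): the steel ledges end at crop x≈288, rows 197–216 and 267–289. The knob is at (254,139), the pivot near (312,146) and the loaf corners at (512,145), (615,205), (578,277) and (468,215). The bottle stands only about 60 mm from the loaf's upper side.

```bash
python3 - <<'E'
from h import *
np.set_printoptions(precision=1,suppress=True)
im=cv2.imread("pics/top0.png")[:,:,::-1].copy()
hsv=cv2.cvtColor(im,cv2.COLOR_RGB2HSV)
for s,c,m in blobs(mask(im,(95,15,95),(130,110,220)),10):
    if 225<c[0]<300 and 170<c[1]<225:
        p=np.argwhere(m)[:,::-1].astype(float); 
        r=cv2.minAreaRect(p.astype(np.float32)); W=onplane("top",p,49 if s[4]>60 else 26)
        v=np.linalg.svd(W-W.mean(0))[2][0]
        print(s,c,W.mean(0),np.degrees(np.arctan2(v[1],v[0])),"\n",onplane("top",cv2.boxPoints(r),49))
y=[np.argwhere(m)[:,::-1] for s,c,m in blobs(mask(im,(15,130,100),(32,255,255))) if 265<c[0]<320 and 160<c[1]<172]
p=np.vstack(y); W=onplane("top",p.astype(float),37); v=np.linalg.svd(W-W.mean(0))[2][0]
print("gate",p.min(0),p.max(0),onplane("top",[(p[:,0].max()+.5,168)],37),W.mean(0),np.degrees(np.arctan2(v[1],v[0])))
print("knob",onplane("top",[(264,165.9)],78))
l=[m for s,c,m in blobs(mask(im,(15,130,100),(32,255,255))) if 350<c[0]<370 and 180<c[1]<195][0]
p=np.argwhere(l)[:,::-1].astype(float); W=onplane("top",p,40).astype(np.float32); r=cv2.minAreaRect(W); print("loaf",r,cv2.boxPoints(r),W.mean(0))
print("bottle cap",onplane("top",[(362.5,124)],170),"base pts",onplane("top",[(357,145)],0))
for n,px in [("tin",(424,172)),("lav",(297,234)),("pink",(305,147)),("green",(407,220))]: print(n,onplane("top",[px],48))
E
```

```text
[277, 182, 7, 4, 13] [279.8, 183.1] [596.8  52.3] -65.68642864195455 
 [[591.9  61.4]
 [600.8  41.1]
 [595.6  38.8]
 [586.7  59.2]]
[241, 186, 34, 6, 186] [258.8, 188.5] [573.5 119.2] -89.11441921259936 
 [[580.3 179.2]
 [583.1  69. ]
 [566.4  68.4]
 [563.5 178.4]]
[238, 209, 37, 6, 214] [255.6, 211.6] [496.4 126.7] -88.98544789967553 
 [[503.2 185.6]
 [506.6  66.1]
 [490.1  65.5]
 [486.7 184.8]]
[276, 217, 8, 5, 13] [279.2, 219.2] [474.8  49.9] -114.12128618296975 
 [[476.4  60.3]
 [480.4  58.5]
 [469.2  34.3]
 [465.2  36.2]]
gate [268 166] [280 170] [[646.5  50.8]] [645.8  72.7] -86.9087619967173
knob [[644.6 101.2]]Traceback (most recent call last):
  File "<stdin>", line 15, in <module>
IndexError: list index out of range
```

```bash
cat >> h.py <<'E'
def loaf(im=None):
    im=imaging.grab_frame("top") if im is None else im
    b=[m for s,c,m in blobs(mask(im,(15,130,120),(32,255,255)),700) if s[4]<1600 and 150<c[1]<228 and 200<c[0]<420]
    if not b: return None
    m=max(b,key=np.count_nonzero); W=onplane("top",np.argwhere(m)[:,::-1].astype(float),40).astype(np.float32)
    r=cv2.minAreaRect(W); bp=cv2.boxPoints(r); e=[bp[1]-bp[0],bp[2]-bp[1]]; e=max(e,key=np.linalg.norm)
    a=np.degrees(np.arctan2(e[1],e[0]))%180
    return np.array(r[0]),a,r[1],bp
E
python3 - <<'E'
from h import *
np.set_printoptions(precision=1,suppress=True)
im=cv2.imread("pics/top0.png")[:,:,::-1].copy(); sd=cv2.imread("pics/side0.png")[:,:,::-1].copy()
print(loaf(im))
for s,c,m in blobs(mask(sd,(0,190,100),(5,255,255)),8)+blobs(mask(sd,(174,150,100),(180,255,255)),8): print("side red",s,c)
print("expected knob side",proj("side",[(645,103,61)]),"pivot/blade tip",proj("side",[(645,43,37),(647,-57,37)]))
print("bottle cap",onplane("top",[(362.5,124)],170),"base pts",onplane("top",[(357,145)],0), "bottle base proj side/top", proj("side",[(745,-220,0)]),proj("top",[(745,-220,0)]))
for n,px in [("tin",(424,172)),("lav",(297,234)),("pink",(305,147)),("green",(407,220))]: print(n,onplane("top",[px],48))
# reach checks
def R(yaw,tilt=0):  # yaw of tool y; tilt leans body towards -x world
    y=np.array([np.cos(yaw),np.sin(yaw),0]); z=np.array([0,0,-1.]); x=np.cross(y,z)
    M=np.c_[x,y,z]; return M
for yaw in (-90,0,90,180):
    for P in [(640,-200,20),(535,-300,20),(535,0,20),(645,103,56),(700,43,68)]:
        q=manip.ik(P,R(np.radians(yaw))); print(yaw,P,None if q is None else np.array(q))
E
```

```text
(array([ 581.1, -218.7]), np.float32(61.385036), (139.52183532714844, 95.11856842041016), array([[ 505.9, -257.2],
       [ 589.4, -302.7],
       [ 656.2, -180.3],
       [ 572.7, -134.7]], dtype=float32))
side red [256, 190, 6, 10, 52] [258.7, 194.4]
expected knob side [[257.8 195.5]] pivot/blade tip [[276.3 195.9]
 [305.1 187.3]]
bottle cap [[ 765.7 -207.9]] base pts [[ 741.6 -209. ]] bottle base proj side/top [[337.4 165.2]] [[360.2 144.1]]
tin [[ 644.2 -429.8]]
lav [[426.7 -12.4]]
pink [[718.1 -29.9]]
green [[ 482.3 -373. ]]
-90 (640, -200, 20) [-0.3  0.6  1.6 -0.   0.9  1.3]
-90 (535, -300, 20) [-0.5  0.6  1.7 -0.   0.8  1. ]
-90 (535, 0, 20) [-0.   0.5  1.9 -0.   0.7  1.5]
-90 (645, 103, 56) [ 0.1  0.6  1.6 -0.   1.   1.7]
-90 (700, 43, 68) [ 0.   0.6  1.4 -0.   1.1  1.6]
0 (640, -200, 20) [-0.3  0.6  1.6 -0.   0.9 -0.3]
0 (535, -300, 20) [-0.5  0.6  1.7 -0.   0.8 -0.5]
0 (535, 0, 20) [-0.   0.5  1.9 -0.   0.7 -0. ]
0 (645, 103, 56) [ 0.1  0.6  1.6 -0.   1.   0.1]
0 (700, 43, 68) [ 0.   0.6  1.4 -0.   1.1  0. ]
90 (640, -200, 20) [-0.3  0.6  1.6 -0.   0.9 -1.9]
90 (535, -300, 20) [-0.5  0.6  1.7 -0.   0.8 -2.1]
90 (535, 0, 20) [-0.   0.5  1.9 -0.   0.7 -1.6]
90 (645, 103, 56) [ 0.1  0.6  1.6 -0.   1.  -1.4]
90 (700, 43, 68) [ 0.   0.6  1.4 -0.   1.1 -1.5]
180 (640, -200, 20) None
180 (535, -300, 20) None
180 (535, 0, 20) None
180 (645, 103, 56) None
180 (700, 43, 68) None
```

```bash
cat >> h.py <<'E'
A=np.radians(90.95); XM=np.array([np.cos(A),np.sin(A),0]); YM=np.array([-XM[1],XM[0],0]); M0=np.array([535.9,66.,0])
def W(x,y,z): return M0+x*XM+y*YM+np.array([0,0,z])
def toM(p): d=np.r_[p[:2],0]-M0; return d@XM,d@YM
def R(phi):  # tool down, tool y at angle phi (rad) from mouth +x, ccw
    y=np.cos(phi)*XM+np.sin(phi)*YM; z=np.array([0,0,-1.]); return np.c_[np.cross(y,z),y,z]
E
python3 - <<'E'
from h import *
np.set_printoptions(precision=1,suppress=True)
g=np.pi
fingers.grip(0.75)
manip.reach([680,-230,230],R(g))
manip.move_l([680,-230,22],vel=150)
print(monitor.read_time(),monitor.read_ft_force(), monitor.read_gripper_width())
manip.move_l([606,-231.2,22],vel=40)
print(monitor.read_time(),monitor.read_ft_force(),monitor.read_tcp_pos())
manip.move_l([622,-231,22],vel=80); manip.move_l([622,-231,130],vel=150)
manip.move_l([622,-400,150],vel=250)
l=loaf(); print(l, toM(l[0]), monitor.read_time())
cv2.imwrite("pics/top1.png",imaging.grab_frame("top")[:,:,::-1])
E
```

```text
4.4417 [ 0.2 -0.3  0.2] 0.7555759518608
6.4417 [ 2.3  1.7 -0. ] [ 606.  -231.2   22. ]
(array([ 534.4, -230.9]), np.float32(83.59935), (139.26661682128906, 95.11009979248047), array([[ 479.4, -294.8],
       [ 573.9, -305.4],
       [ 589.4, -167. ],
       [ 494.9, -156.4]], dtype=float32)) (np.float64(-296.86991888905965), np.float64(6.421335443575293)) 8.5417
```

```bash
python3 - <<'E'
from h import *
np.set_printoptions(precision=1,suppress=True)
im=cv2.imread("pics/top1.png")[:,:,::-1].copy()
for s,c,m in blobs(mask(im,(28,90,30),(50,255,255)),100):
    if 385<c[0]<430 and 200<c[1]<240:
        p=np.argwhere(m)[:,::-1].astype(float); w=onplane("top",p,0); b=cv2.boxPoints(cv2.minAreaRect(w.astype(np.float32)))
        print(s,b,"maxy",w[w[:,1].argmax()], "for x>500",w[w[:,0]>500][:,1].max() if (w[:,0]>500).any() else None, w[:,0].max())
cv2.imwrite("pics/crop2.png",cv2.resize(im[120:245,180:440],None,fx=3,fy=3,interpolation=cv2.INTER_CUBIC)[:,:,::-1])
E
```

```text
(no output)
```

View pics/crop2.png

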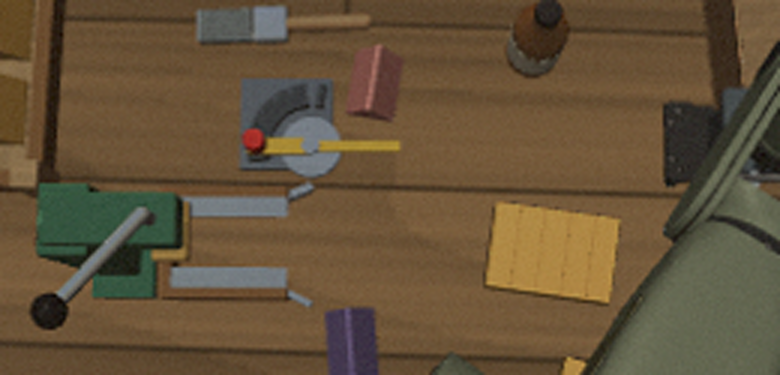

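The loaf is now at crop (487–619, 202–303), turned about 7° and nearly in line with the bed. Nothing else has moved, and the arm hides the green soap.

```bash
python3 - <<'E'
from h import *
np.set_printoptions(precision=1,suppress=True)
im=cv2.imread("pics/top0.png")[:,:,::-1].copy()
for s,c,m in blobs(mask(im,(28,90,30),(50,255,255)),50):
    if 385<c[0]<430 and 200<c[1]<240:
        p=np.argwhere(m)[:,::-1].astype(float); w=onplane("top",p,0); b=cv2.boxPoints(cv2.minAreaRect(w.astype(np.float32)))
        print(s,b,"maxy",w[w[:,1].argmax()], "x>500",w[w[:,0]>500][:,1].max() if (w[:,0]>500).any() else None, w[:,0].max())
E
```

```text
[395, 210, 26, 21, 378] [[ 445.4 -420.3]
 [ 499.9 -435.4]
 [ 522.  -355.8]
 [ 467.5 -340.6]] maxy [ 473.9 -342.9] x>500 -352.9283808516586 519.0020711778217
```

```bash
python3 - <<'E'
from h import *
np.set_printoptions(precision=1,suppress=True)
Z=32
def G(x,y,th,gap):  # gripper TCP for loaf centre (x,y) heading th in mouth axes
    u=np.cos(th)*XM+np.sin(th)*YM; v=-np.sin(th)*XM+np.cos(th)*YM
    return W(x,y,Z)-(86+gap)*u-8*v, R(-np.pi/2+th)
t0=np.radians(-7.35)
p,o=G(-297,6.4,t0,6)
fingers.grip(0.45)
up=p.copy(); up[2]=150
print(p,monitor.read_tcp_pos())
manip.reach(up,o); manip.move_l(p,vel=150)
print("down",monitor.read_ft_force(),monitor.read_time())
p,o=G(-297,6.4,t0,-2); manip.move_l(p,vel=40,frame=o)
for k in (.5,1.):
    th=t0*(1-k); p,o=G(-297+97*k, 6.4-6.4*(1-(1-k)**2),th,-2); manip.move_l(p,vel=60,frame=o)
    print(monitor.read_ft_force())
p=monitor.read_tcp_pos(); manip.move_l(p-6*XM,vel=60)
l=loaf(); print(l, l and (toM(l[0]),toM(monitor.read_tcp_pos())), monitor.read_time())
cv2.imwrite("pics/top2.png",imaging.grab_frame("top")[:,:,::-1])
E
```

```text
[ 532.1 -323.4   32. ] [ 622. -400.  150.]
down [ 0.1  1.  -0.1] 11.4083
[ 0.7 -4.7  2.8]
[ 0.2 -4.4  3.8]
(array([ 539.4, -121.7]), np.float32(91.57968), (93.50538635253906, 119.97567749023438), array([[ 491. ,  -63. ],
       [ 494.3, -182.9],
       [ 587.8, -180.3],
       [ 584.5,  -60.4]], dtype=float32)) ((np.float64(-187.69405371169444), np.float64(-0.3825801324179423)), (np.float64(-289.496289728257), np.float64(-7.236331785731757))) 14.0083
```

```bash
python3 - <<'E'
from h import *
np.set_printoptions(precision=1,suppress=True)
y=-4
p=monitor.read_tcp_pos(); x,_=toM(p)
manip.move_l(W(-110,_,32),vel=70)
print(monitor.read_ft_force())
s=manip.move_l(W(-20,_,32),vel=35,guard=25)
print(s,toM(monitor.read_tcp_pos()),monitor.read_ft_force(),monitor.read_time())
manip.move_l(monitor.read_tcp_pos()-30*XM,vel=100)
p=monitor.read_tcp_pos(); p[2]=200; manip.move_l(p,vel=200)
manip.reach(W(-150,-180,220),R(np.pi))
im=imaging.grab_frame("top"); cv2.imwrite("pics/top3.png",im[:,:,::-1]); sd=imaging.grab_frame("side"); cv2.imwrite("pics/side3.png",sd[:,:,::-1])
a=cv2.resize(im[130:240,180:340],None,fx=4,fy=4,interpolation=cv2.INTER_CUBIC); cv2.imwrite("pics/crop3.png",a[:,:,::-1]); print(monitor.read_time())
E
```

```text
[-0.7 -5.8  2.7]
True (np.float64(-33.04428161575404), np.float64(-8.30441181185926)) [ 1.1 -2.2  0.5] 18.85
21.6917
```

View pics/crop3.png

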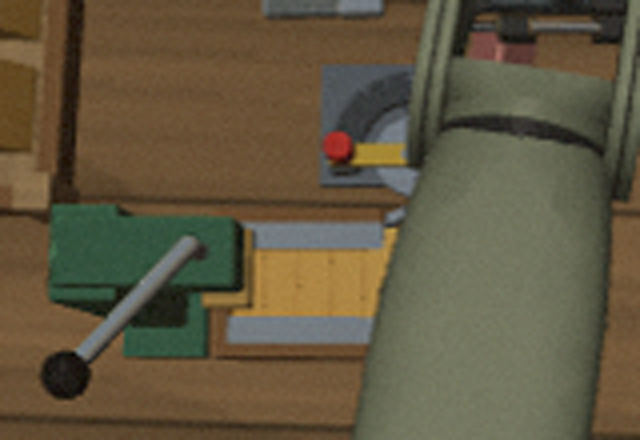

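The loaf lies between the ledges and reaches up to the back wall at about crop (250,280). The arm hides its rear end, so I'll check that from the side view.

```bash
python3 - <<'E'
from h import *
np.set_printoptions(precision=1,suppress=True)
sd=cv2.imread("pics/side3.png"); 
print("rear top corners",proj("side",[W(-12,48,40),W(-12,-48,40),W(0,50,49),W(128,0,49)]))
cv2.imwrite("pics/crop4.png",cv2.resize(sd[150:280,190:350],None,fx=4.5,fy=4.5,interpolation=cv2.INTER_CUBIC))
E
```

```text
rear top corners [[290.8 230.2]
 [279.3 208.9]
 [287.2 229.8]
 [240.5 231. ]]
```

View pics/crop4.png

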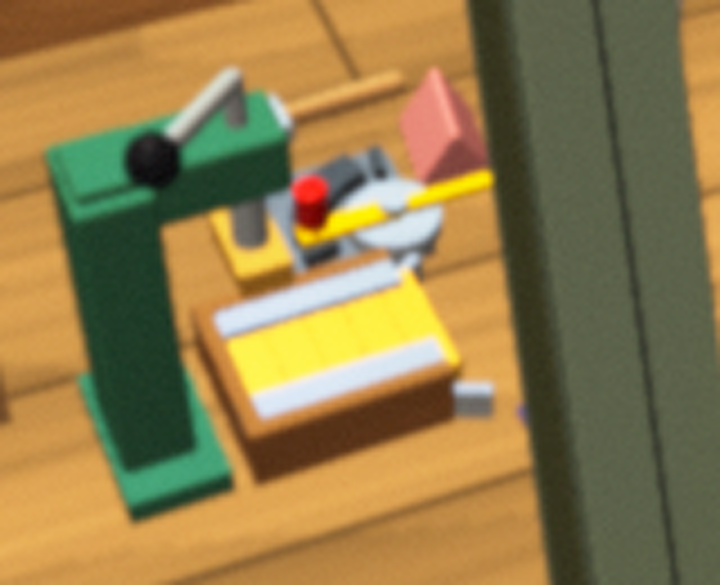

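The loaf's rear corner is at px (292.7,230.4) and sticks out of the ledge end by about 12 mm, so it looks home. I'll confirm with a second, firmer push.

```bash
sed -i 's/M0=np.array(\[535.9,66.,0\])/M0=np.array([535.9,63.,0])/' h.py; python3 - <<'E'
from h import *
np.set_printoptions(precision=1,suppress=True)
manip.reach(W(-55,0,150),R(-np.pi/2)); manip.move_l(W(-55,0,30),vel=150)
print(monitor.read_ft_force())
s=manip.move_l(W(-20,0,30),vel=25,guard=35)
print(s,toM(monitor.read_tcp_pos()),monitor.read_ft_force(),monitor.read_time())
manip.move_l(monitor.read_tcp_pos()-25*XM,vel=100)
p=monitor.read_tcp_pos(); p[2]=150; manip.move_l(p,vel=200)
fingers.grip(0.55)
# knob pre-grasp position from above
manip.reach(W(36,-110,130),R(np.pi))
im=imaging.grab_frame("side"); 
for s,c,m in blobs(mask(im,(0,190,100),(5,255,255)),8): print("red",s,c)
print(proj("side",[W(36,-110,61)]),monitor.read_time(),monitor.read_joint_pos())
E
```

```text
[-0.3  0.2  0.5]
True (np.float64(-30.16920353242882), np.float64(-0.016890890555068983)) [-0.1 -2.1  1.4] 25.125
red [256, 190, 6, 10, 52] [258.7, 194.4]
[[258.5 195.2]] 28.2 [ 0.1  0.5  1.5 -0.   1.1  1.7]
```

```bash
python3 - <<'E'
from h import *
np.set_printoptions(precision=2,suppress=True)
manip.reach(W(36,-110,110),R(0))
s=manip.move_l(W(36,-110,56),vel=80,guard=10)
print("down",s,monitor.read_ft_force())
fingers.grip(0.0,force=20)
print("w",monitor.read_gripper_width()*91,monitor.read_grasp_force(),monitor.read_ft_force())
manip.move_l(W(36,-110,68),vel=20)
print("lift",monitor.read_gripper_width()*91,monitor.read_ft_force(),monitor.read_tcp_pos(),monitor.read_time())
im=imaging.grab_frame("side"); cv2.imwrite("pics/side5.png",im[:,:,::-1])
for s,c,m in blobs(mask(im,(0,190,60),(5,255,255)),4): print("red",s,c)
E
```

```text
down False [ 0.13  0.7  -0.46]
w 23.729697227900417 19.999999701976776 [-0.04  1.06  1.84]
lift 23.470480028220155 [ 1.39  3.92 -6.76] [645.09 101.09  67.69] 32.95
red [255, 186, 8, 12, 67] [259.1, 191.6]
```

```bash
python3 - <<'E'
from h import *
np.set_printoptions(precision=2,suppress=True)
for i,q in enumerate(np.linspace(0,1.571,13)[1:]):
    manip.move_l(W(-24+60*np.cos(q),-110-60*np.sin(q),68),vel=40,frame=R(-q))
    if i%4==3 or i==0: print(q,monitor.read_ft_force(),monitor.read_torque(),monitor.read_gripper_width()*91)
im=imaging.grab_frame("side"); cv2.imwrite("pics/side6.png",im[:,:,::-1])
for s,c,m in blobs(mask(im,(0,190,60),(5,255,255)),4): print("red",s,c, proj("side",[W(-24,-170,73)]))
cv2.imwrite("pics/crop6.png",cv2.resize(im[150:280,190:350],None,fx=4.5,fy=4.5,interpolation=cv2.INTER_CUBIC)[:,:,::-1]);print(monitor.read_time())
E
```

```text
0.13091666666666665 [ 1.88  4.84 -7.97] [ 0.99 -0.4   0.05] 23.509442557909686
0.5236666666666666 [ 1.69  5.23 -7.64] [ 0.99 -0.65 -0.04] 23.26912682027543
1.0473333333333332 [ 2.49  6.07 -5.21] [ 0.87 -0.72 -0.2 ] 23.321829406614057
1.571 [ 3.46  3.81 -7.6 ] [ 0.57 -0.79 -0.22] 23.22437010702293
37.25
```

View pics/crop6.png

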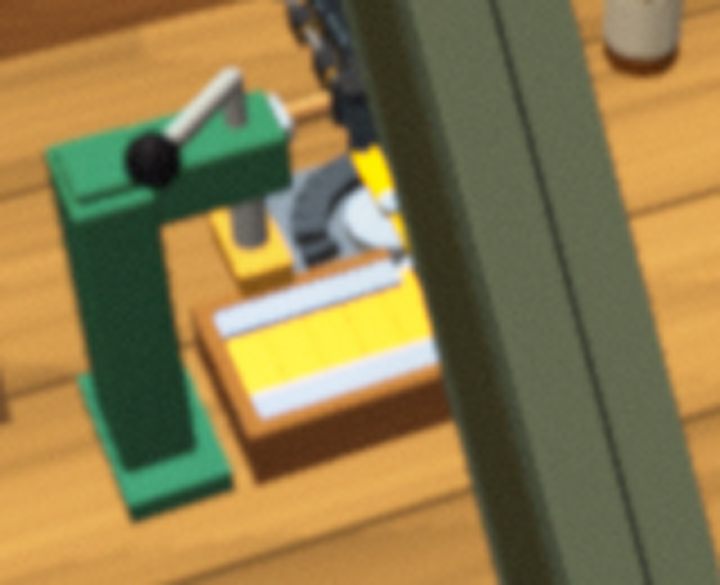

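The gate has swung round: its arm and blade now point across at crop (370–400, 150–240), with the knob inside the gripper. I'll release it and check.

```bash
python3 - <<'E'
from h import *
np.set_printoptions(precision=2,suppress=True)
fingers.grip(0.55); manip.sleep(0.3)
manip.move_l(W(-24,-170,150),vel=200)
manip.move_joints(np.array(monitor.read_joint_pos())+[-0.75,0,0,0,0,0])
im=imaging.grab_frame("side"); tp=imaging.grab_frame("top"); cv2.imwrite("pics/top7.png",tp[:,:,::-1])
cv2.imwrite("pics/side7.png",im[:,:,::-1])
for n,I in(("side",im),("top",tp)):
  for s,c,m in blobs(mask(I,(0,170,100),(6,255,255)),8): print(n,"red",s,c)
  print("exp",proj(n,[W(-24,-170,61),W(-24,-170,69)]).ravel(),proj(n,[W(-24,-170,78),W(-24,-170,86)]).ravel())
a=cv2.resize(im[150:270,220:350],None,fx=3,fy=3,interpolation=cv2.INTER_CUBIC);b=cv2.resize(tp[120:240,190:320],None,fx=3,fy=3,interpolation=cv2.INTER_CUBIC)
cv2.imwrite("pics/crop7.png",np.hstack([a,b])[:,:,::-1]);print(monitor.read_time())
E
```

```text
side red [267, 172, 7, 11, 62] [270.1, 176.8]
exp [269.92 178.22 269.79 176.39] [269.65 174.32 269.52 172.47]
top red [280, 145, 7, 7, 36] [282.8, 147.9]
exp [283.24 149.03 283.04 148.47] [282.83 147.84 282.63 147.27]
40.675
```

View pics/crop7.png

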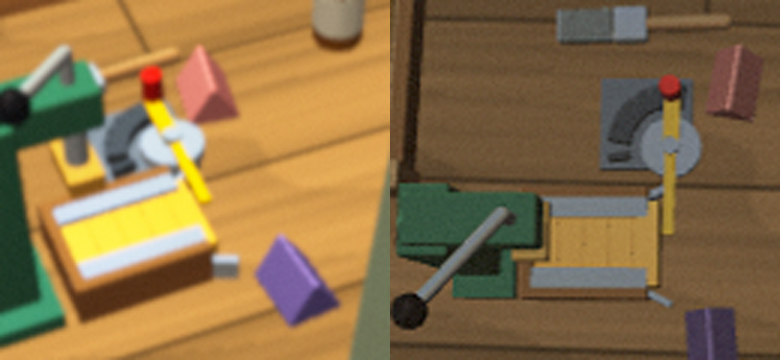

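The gate lies behind the loaf and the loaf is home. The knob is at top px (282.8,147.9), but its height is ambiguous in the pictures, so I'll touch its top to tell 78 mm (in the notch) from 86 mm.

```bash
python3 - <<'E'
from h import *
np.set_printoptions(precision=2,suppress=True)
fingers.grip(0.0,force=10)
manip.reach(W(-24,-170,120),R(-np.pi/2))
manip.move_l(W(-24,-170,100),vel=60)
s=manip.move_l(W(-24,-170,84),vel=12,guard=3)
print(s,monitor.read_tcp_pos()[2]-manip.nose_length,monitor.read_time())
manip.move_l(W(-24,-170,150),vel=150)
E
```

```text
True 78.21029298030616 44.7833
```

```bash
python3 - <<'E'
from h import *
manip.move_l(W(-24,-170,220),vel=200)
order.job_done(); print(monitor.read_time())
E
```

```text
the job is handed in; nothing more can be done
the job is handed in; nothing more can be done
```

The job was handed in at about 45 s: the loaf is home against the back (a second, firmer push moved it no further), the gate is closed behind it, and the plunger is down in the notch (knob top at 78 mm).

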